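# Weigh the atomiser on the vanity scale and shut its drawer

### The arm

A 6-joint arm with a two-finger parallel gripper is mounted at the origin on the work surface. World frame = base frame: x ahead of the robot, y to its left, z up, the work surface at z = 0. Lengths are in m, angles in rad, forces in N, time in s.
With the tool pointing down it reaches from about 0.15 to 0.775 m from the base axis. Payload 6.1 kg.
Tool frame: the origin (TCP) lies midway between the tips of the shut fingers; the grasp point (between the pads) lies 19 mm behind it (ctrl.pinch_z is the z of the grasp point in the tool frame, in m); z points along the fingers, x is the direction in which the jaws open and shut, and the axes are right-handed (so a half turn about z gives the same grasp; the last joint's range is limited). The gripper opens to 85 mm and grips with 20 to 120 N. Pads are 22 mm wide; open, the fingers measure 114 mm over their backs; the gripper's body (76 mm by 85 mm) begins 54 mm behind the grasp point. The pads swing forward as they close: fully open they stand 13 mm farther back than shut.
Start: joints at [1.276, 0.126, -0.04, 1.405, 0, 1.571], TCP at [0.153, 0.502, 0.231] pointing down, gripper open.
Joint ranges: [-2.72, 2.72], [-0.95, 1.95], [-1.27, 1.35], [-1.78, 2.02], [-1.46, 1.47], [-3.14, 3.14]. Speed limits (rad/s): [2.39, 2.39, 3.01, 3.14, 3.14, 3.14].

### API

Orientations are given as a 3x3 rotation matrix whose columns are the frame's x, y, z axes.
In Python, from workcell import telemetry, vision, workorder, ctrl gives the robot as it stands. The module is installed in compiled form; this text tells all that it offers.
- The arm moves only by the shell command python3 -m crank 'ROWS' [FORCE]. ROWS is text: rows parted by semicolons, each of 5 numbers parted by spaces: the closure, from 0 (fully open) to 1 (shut), then the shift along the world's x, y, z in mm, then the turn about the world's z in rad. A call has 1 to 10 rows; each row shifts and turns the commanded pose from where the row before left it; what a row does not reach is not made up. A row lasts 1/12 s, in which the tool goes at most 41.7 mm and 7.16 degrees, less where a joint would pass 70% of its speed; a pose out of reach is approached as far as the arm can. A call is refused whole if a number of a shift passes 41.7 or a number of a turn 0.125, either way. A call with a gripper value outside its range is refused whole. The fingers move at their own pace and stop on an object; FORCE is the grip in N (left out, the last holds). Time passes only in rows, so rows that do not move let the fingers close. It gives the time, the measured TCP pose, the force and the opening at its end, in the units of the state.
- telemetry.state(): the state, without advancing time (a new reading comes with each control period).
- vision.read_camera(name): name is "scene" or "top" or "wrist"; returns (picture, depth): 400x640x3 uint8, red, green, blue; 400x640 float32, m along the optical axis (not along the pixel's ray), 0 where there is no reading.
- vision.camera_info(name): a dict with "mtx" (3x3 intrinsics, pixels), "pose" (4x4, takes a point from camera to world coordinates); the wrist camera has in their place "T_tool_cam" (4x4, takes a point from camera to tool coordinates, whose origin is the TCP and whose axes are the tool frame's). Camera axes: x right, y up, looking along -z (the intrinsics and any distortion apply to the point x, -y, -z); pixel columns grow to the right and rows downward; lengths in m; the calibration is good to about 2 mm. A picture is of the moment at which its call begins: read the wrist's pose just before it. camera_info takes no time and is no camera call.
- workorder.hand_in(): hands the job in, once; it reports no verdict.
The state is a dict: "time_s": time; "joints": joint angles; "qvel": joint speeds; "joint_torque": joint torques, N m; "tool_pos": TCP position; "tool_rot": TCP orientation; "force": force on the tool from outside, world axes, zero at the start; "moment": the same for the moment, N m; "finger_gap": finger opening in m.
Only numpy, scipy, OpenCV 4.12 (cv2) and the standard library are available. Lean on these libraries where they do the work, as an engineer would, in place of code of your own. Each camera call takes 0.05 s, during which the arm holds its last target.

### The job

Take the squat glass atomiser out of the open drawer and set it down gently, upright, in the middle of the scale's round pan, inside the engraved ring, without dropping it or pressing the pan down to its stop. Then, with the atomiser left standing there, push the drawer fully home so that it clicks shut. The lidded jar stays standing in the drawer, and everything else on the vanity stays where it is.

Things in the scene. Friction and masses are not known exactly. Their poses are not given: they have to be found in the camera images.
- atomiser_center (a point): The squat atomiser: clear glass round body 44 mm across, straight for 30 mm, sloping shoulder to 36 mm, then a chrome twist cap 22 mm across; 54 mm tall in all, 0.12 to 0.19 kg. The point is on its axis half-way up, 27 mm above its underside; z up. It starts upright on the drawer floor, left or right of the jar (axes about 100 mm apart), 25 mm clear on both sides along the drawer's width.
- jar_center (a point): The lidded jar, not to be taken: white ceramic with a flat bamboo lid as wide as the jar, 40 mm in diameter, 34 mm tall. The point lies on its axis half-way up; z is up. It starts standing in the drawer beside the atomiser.
- drawer (a joint): How far the drawer is pulled out, in m: 0 fully home, 0.17 the end of its run; starts 0.135 to 0.165 open. Sliding friction about 1.2 N. A sprung detent resists from about 15 mm open with up to about 5 N more; once less than 7 mm open the detent pulls it home by itself and keeps it there.
- drawer_front (a point): Middle of the outer face of the drawer's flat front, which has no handle: 262 mm wide, 15 mm thick, from 9 to 75 mm above the marble, this point 42 mm up. Moves with the drawer. x points the way the drawer is pushed to shut, y to the left along the front, z up. The wooden cabinet is 84 mm tall, 262 mm wide; its front edge lies 15 mm beyond the outer face of the shut drawer.
- drawer_in (a point): Centre of the drawer's inner floor, 14 mm above the marble, 107 mm behind the outer face; axes as drawer_front. The inside is 222 mm wide, 179 mm long, with side walls up to 54 mm above the marble; only the pulled-out part is open from above. The drawer unit stands left or right of the middle, the scale on the other side.
- pan_center (a point): Centre of the top face of the scale's flat round steel pan, 110 mm in diameter and without a rim, with a ring of 66 mm diameter engraved around its centre; z is up. It stands 80 mm above the marble when unloaded and sinks with the pan.
- pan (a joint): How far the sprung pan is pressed down, in m: 0 unloaded, 0.024 at its stop. It starts to move at about 0.3 N, then takes 0.25 N per mm; the atomiser alone sinks it about 3.5 to 6.5 mm, and about 6 N takes it to its stop.
- scale: The low white vanity scale, fixed to the marble: 200 mm (x) by 170 mm (y), body top 44 mm high, left or right of the middle, with a blank dark display on the side nearest the robot. The origin lies on the marble under the pan's centre; x points away from the robot at yaw 0.
- nail_brush: Bystander: bamboo nail brush, 95 x 36 x 28 mm, lying between the scale and the drawer unit, its long side along x; origin at the centre of its underside.
- hair_clip: Bystander: amber plastic hair clip, 75 x 22 x 21 mm, lying between the scale and the drawer unit; origin at the centre of its underside.
- cup: Bystander: white ceramic cup, 76 mm across, 90 mm tall, on the right; origin at the centre of its underside.
- tumbler: Bystander: glass tumbler, 70 mm across, 100 mm tall, on the left; origin at the centre of its underside.
- lotion: Bystander: white ceramic lotion bottle with a steel cap, 52 mm across, 120 mm tall, in the middle towards the far edge; origin at the centre of its underside.
Mind the look-alikes: they are no part of the job. Leave any purple look-alike of the part that bears atomiser_center alone.

How it is judged:
On the way, in this order (a step that is already met when the one before it is completed fails the run):
1. the atomiser stands released in the middle of the pan, the pan sunk under it and at rest, the drawer still open (horizontal distance between atomiser_center and pan_center below 0.01 m and z of atomiser_center in the frame of pan_center between 0.023 and 0.031 m and angle between atomiser_center's own z axis and vertical below 0.12 rad and value of joint pan above 0.002 m and velocity of joint pan between -0.02 and 0.02 m/s and contact force between the fingers and atomiser below 0.05 N and value of joint drawer above 0.02 m), for 0.2 s.
2. the drawer is fully home (value of joint drawer below 0.003 m), for 0.2 s.
At the end, for the whole second after the job is handed in: The atomiser stands upright (within 0.12 rad) and at rest on the pan, its axis within 10 mm of the pan's centre, bearing on the pan and released; the drawer is home within 3 mm; the jar stands upright (within 0.2 rad) on the floor of the drawer (horizontal distance between atomiser_center and pan_center below 0.01 m and z of atomiser_center in the frame of pan_center between 0.023 and 0.031 m and angle between atomiser_center's own z axis and vertical below 0.12 rad and value of joint pan above 0.002 m and velocity of joint pan between -0.02 and 0.02 m/s and contact force between the fingers and atomiser below 0.05 N and linear speed of atomiser below 0.02 m/s and value of joint drawer below 0.003 m and angle between jar_center's own z axis and vertical below 0.2 rad and z of jar_center in the frame of drawer_in between 0.01 and 0.024 m); the robot touches nothing.
It fails at once if the pan is pressed down to its stop (over 22 mm) (value of joint pan above 0.022 m).
It fails at once if something is dropped on the pan (it is driven down faster than 0.4 m/s) (velocity of joint pan above 0.4 m/s).
It fails at once if the atomiser is tipped over (0.9 rad) (angle between atomiser_center's own z axis and vertical above 0.9 rad).
It fails at once if the jar is tipped over (0.7 rad) (angle between jar_center's own z axis and vertical above 0.7 rad).
It fails at once if another thing on the vanity is displaced by more than 30 mm (distance of any of nail_brush, hair_clip, cup, lotion, tumbler from where it was at the start of the episode above 0.03 m).
It also fails if it takes over 67 s, if anything falls off the work surface, if the arm or the gripper's body presses on something with over 40 N, if the wrist force passes 120 N, or if a joint passes its speed limit or range.

## Working session

There is one attempt and no reset: what is moved stays moved. The work goes in short steps, Python scripts to look and compute and a shell command to move; the robot and the scene stay as the last step left them, time stands still between calls to the robot, and variables do not carry over. Pictures are saved under pics/ and viewed, and the job is handed in when it is done.

```bash
mkdir -p pics; cat > h.py <<'E'
import numpy as np, cv2
from workcell import telemetry, vision, workorder, ctrl
def cam(name):
    s=telemetry.state(); im,d=vision.read_camera(name); i=vision.camera_info(name)
    if 'pose' in i: T=np.array(i['pose'])
    else:
        W=np.eye(4);W[:3,:3]=s['tool_rot'];W[:3,3]=s['tool_pos'];T=W@np.array(i['T_tool_cam'])
    np.savez('last_%s.npz'%name,im=im,d=d,K=i['mtx'],T=T,dist=np.array(i.get('dist',[0])))
    return im,d
def save(p,im): cv2.imwrite(p,im[...,::-1])
def L(name): return np.load('last_%s.npz'%name)
def px(name,u,v,z=None,dep=None):
    f=L(name);K=f['K'];T=f['T']
    r=np.array([(u-K[0,2])/K[0,0],-(v-K[1,2])/K[1,1],-1.])
    if z is not None:
        w=T[:3,:3]@r; t=(z-T[2,3])/w[2]; return T[:3,3]+t*w
    if dep is None: dep=f['d'][int(round(v)),int(round(u))]
    return (T@np.r_[r*dep,1])[:3]
def proj(name,P):
    f=L(name);c=np.linalg.inv(f['T'])@np.r_[P,1];K=f['K']
    return K[0,0]*c[0]/-c[2]+K[0,2],K[1,1]*-c[1]/-c[2]+K[1,2]
def crop(name,u0,v0,u1,v1,k,p): save(p,cv2.resize(L(name)['im'][v0:v1,u0:u1],None,fx=k,fy=k,interpolation=cv2.INTER_CUBIC))
E
python3 - <<'E'
from h import *
for n in['top','scene']:
    im,d=cam(n); save(f'pics/{n}0.png',im); i=vision.camera_info(n); print(i)
s=telemetry.state();print(s['tool_pos'],s['tool_rot'],s['finger_gap'],ctrl.pinch_z,s['force'])
E
```

```text
{'mtx': array([[385.75074886,   0.        , 319.45470112],
       [  0.        , 385.75074886, 200.96210944],
       [  0.        ,   0.        ,   1.        ]]), 'pose': array([[ 0.01105513,  0.99695117, -0.07724088,  0.5035783 ],
       [-0.99954007,  0.01319916,  0.02730251,  0.01055108],
       [ 0.02823878,  0.07690352,  0.99663856,  1.14053626],
       [ 0.        ,  0.        ,  0.        ,  1.        ]])}
{'mtx': array([[406.21548574,   0.        , 316.73417197],
       [  0.        , 406.21548574, 193.2302556 ],
       [  0.        ,   0.        ,   1.        ]]), 'pose': array([[ 0.46639328, -0.71544687,  0.52020485,  1.32071702],
       [ 0.88456196,  0.38069635, -0.2694818 , -0.36112881],
       [-0.00524018,  0.58583792,  0.8104113 ,  1.21384633],
       [ 0.        ,  0.        ,  0.        ,  1.        ]])}
[0.15243704 0.50198722 0.23060925] [[ 2.90596151e-01  9.56845693e-01 -4.42483519e-04]
 [ 9.56844715e-01 -2.90596487e-01 -1.36855497e-03]
 [-1.43808009e-03 -2.56912078e-05 -9.99998966e-01]] 0.08556257109618298 -0.0187 [ 0.03803035 -0.42921458 -0.06850054]
```

View pics/top0.png

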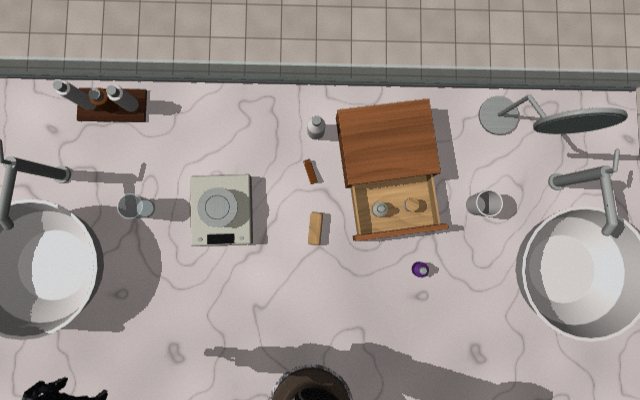

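View pics/scene0.png

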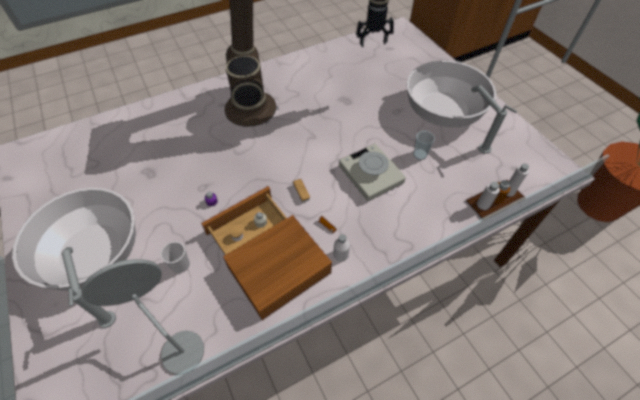

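The top view shows the drawer unit at about (395,165), with a chrome-capped glass object at (380,209) and a bamboo-lidded object at (413,205). The scale pan is at (218,207). Candidates for the atomiser are the glass and chrome one at (380,209) in the drawer and the purple look-alike at (421,269) on the marble. The first fits the description. I'll confirm it in a crop.

```bash
python3 - <<'E'
from h import *
crop('top',330,160,460,285,6,'pics/topc1.png')
crop('top',180,165,260,255,6,'pics/topc2.png')
E
```

```text
(no output)
```

View pics/topc1.png

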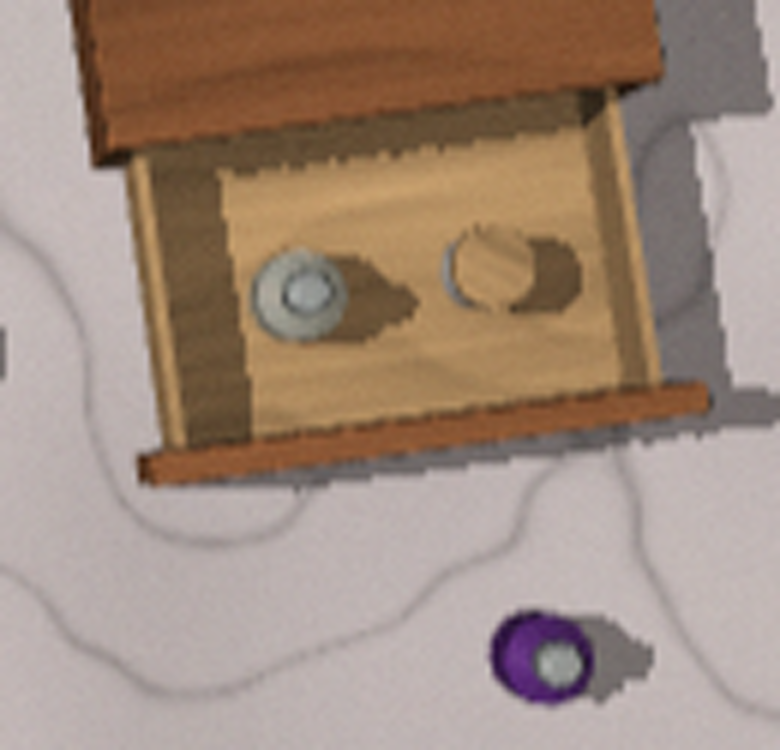

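View pics/topc2.png

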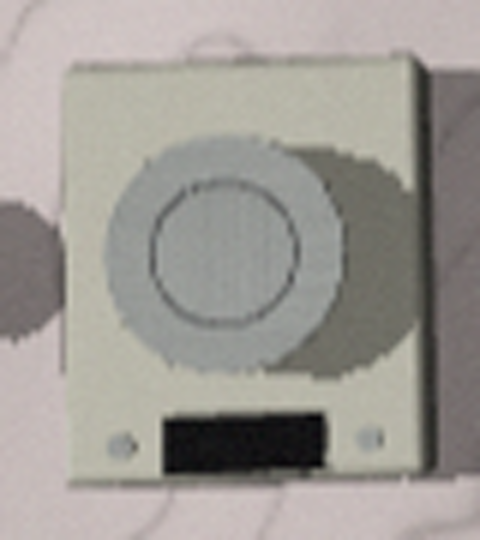

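```bash
python3 - <<'E'
from h import *
def c1(a,b): return 330+(a+.5)/6-.5,160+(b+.5)/6-.5
def c2(a,b): return 180+(a+.5)/6-.5,165+(b+.5)/6-.5
np.set_printoptions(precision=4,suppress=True)
print('cap',px('top',*c1(309,292),z=.068)); print('body',px('top',*c1(300,295),z=.03)); 
print('jarlid',px('top',*c1(494,267),z=.048))
print('pan',px('top',*c2(226,253),z=.08),px('top',*c2(224,254),z=.08))
for p in [(143,485),(710,410),(140,458),(710,385)]: print('front',px('top',*c1(*p),z=.075))
for p in [(103,165),(662,77)]: print('cabinet front',px('top',*c1(*p),z=.084))
print('purple',px('top',*c1(545,660),z=.03))
for n,u,v,z in[('brush',316,228,.028),('clip',310,172,.02),('tumb',130,206,.1),('lotion',316,122,.12),('cup',488,204,.09)]: print(n,px('top',u,v,z=z))
E
```

```text
cap [ 0.5685 -0.1916  0.068 ]
body [ 0.5693 -0.1944  0.03  ]
jarlid [ 0.5828 -0.2839  0.048 ]
pan [0.5662 0.2609 0.08  ] [0.5657 0.2618 0.08  ]
front [ 0.4783 -0.1135  0.075 ]
front [ 0.5157 -0.3771  0.075 ]
front [ 0.4907 -0.1121  0.075 ]
front [ 0.5272 -0.3772  0.075 ]
cabinet front [ 0.6249 -0.0934  0.084 ]
cabinet front [ 0.6697 -0.3536  0.084 ]
purple [ 0.3959 -0.312   0.03  ]
brush [ 0.5116 -0.0108  0.028 ]
clip [0.6751 0.0085 0.02  ]
tumb [0.5641 0.4873 0.1   ]
lotion [ 0.7961 -0.0057  0.12  ]
cup [ 0.5827 -0.4845  0.09  ]
```

```bash
python3 -m crank '0 20 -33 0 -0.11; 0 20 -33 0 -0.11; 0 20 -33 0 -0.11; 0 20 -33 0 -0.11; 0 20 -33 0 -0.11; 0 20 -33 0 -0.11; 0 20 -33 0 -0.11; 0 20 -33 0 -0.11; 0 20 -33 0 -0.11; 0 20 -33 0 -0.11' 30
```

```text
time_s: 0.93
tool_pos: [0.3528, 0.1705, 0.2312]
tool_rot: [[0.985, 0.17, 0.0], [0.17, -0.985, 0.0], [0.0, -0.0, -1.0]]
force: [0.2, 0.2, 0.3]
finger_gap: 0.0854
```

```bash
python3 -m crank '0.2 20 -33 0 0; 0.2 20 -33 0 0; 0.2 20 -33 0 0; 0.2 20 -33 0 0; 0.2 20 -33 0 0; 0.2 20 -33 0 0; 0.2 20 -33 0 0; 0.2 20 -33 0 0; 0.2 18 -33 0 0; 0.2 0 -33 0 0' && python3 -m crank '0.2 0 -33 0 0; 0.2 0 0 0 0; 0.2 0 0 0 0' && python3 - <<'E'
from h import *
im,d=cam('wrist'); save('pics/w1.png',im)
print(vision.camera_info('wrist'))
E
```

```text
time_s: 1.77
tool_pos: [0.5326, -0.1597, 0.2299]
tool_rot: [[0.985, 0.175, -0.0], [0.175, -0.985, 0.0], [-0.0, -0.001, -1.0]]
force: [0.2, -0.6, 0.1]
finger_gap: 0.068
time_s: 2.02
tool_pos: [0.5301, -0.1921, 0.2303]
tool_rot: [[0.985, 0.172, -0.002], [0.172, -0.985, 0.001], [-0.001, -0.001, -1.0]]
force: [-0.1, 0.2, 0.7]
finger_gap: 0.0683
{'mtx': array([[300.91964154,   0.        , 318.9307547 ],
       [  0.        , 300.91964154, 201.21502304],
       [  0.        ,   0.        ,   1.        ]]), 'T_tool_cam': array([[ 9.99999922e-01, -3.95981581e-04,  1.06628837e-05,
         8.77119274e-04],
       [-3.78577516e-04, -9.63278431e-01, -2.68504230e-01,
        -6.73915930e-02],
       [ 1.16594055e-04,  2.68504205e-01, -9.63278505e-01,
        -1.43091872e-01],
       [ 0.00000000e+00,  0.00000000e+00,  0.00000000e+00,
         1.00000000e+00]])}
```

View pics/w1.png

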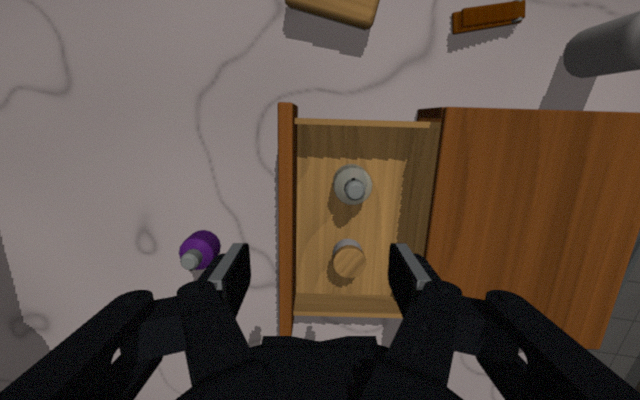

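```bash
python3 - <<'E'
from h import *
np.set_printoptions(precision=4,suppress=True)
crop('wrist',270,90,450,330,3.2 and 3,'pics/w1c.png')
print(px('wrist',354,189,z=.068),px('wrist',353,186,z=.03),px('wrist',349,262,z=.048))
print(px('wrist',354,189))
for v in (130,300): print('front outer/inner',px('wrist',279,v,z=.075),px('wrist',297,v,z=.075))
for v in (130,300): print('cab',px('wrist',445 if v==130 else 424,v,z=.084))
E
```

```text
[ 0.5675 -0.19    0.068 ] [ 0.5716 -0.1946  0.03  ] [ 0.5829 -0.2825  0.048 ]
[ 0.5673 -0.1897  0.069 ]
front outer/inner [ 0.4832 -0.1437  0.075 ] [ 0.5003 -0.1407  0.075 ]
front outer/inner [ 0.5089 -0.3296  0.075 ] [ 0.529 -0.326  0.075]
cab [ 0.6374 -0.1163  0.084 ]
cab [ 0.6661 -0.2958  0.084 ]
```

View pics/w1c.png

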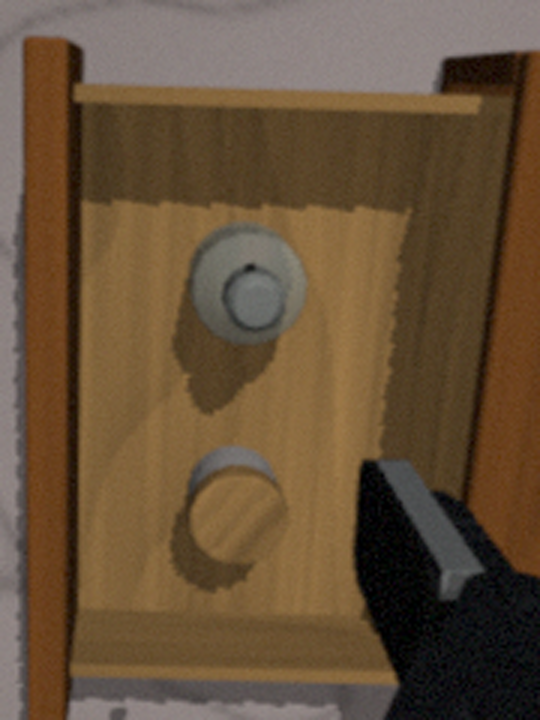

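```bash
python3 -m crank '0.2 20 0 0 -0.01; 0.2 19 1 0 -0.01; 0.2 0 0 -30 0; 0.2 0 0 -30 0; 0.2 0 0 -30 0; 0.2 0 0 -25 0; 0.2 0 0 -15 0; 0.2 0 0 0 0; 0.2 0 0 0 0' && python3 - <<'E'
from h import *
im,d=cam('wrist'); save('pics/w2.png',im)
print(px('wrist',320,200))
E
```

```text
time_s: 2.82
tool_pos: [0.569, -0.1881, 0.1011]
tool_rot: [[0.988, 0.157, -0.002], [0.157, -0.988, 0.001], [-0.001, -0.001, -1.0]]
force: [0.4, -0.5, 1.4]
finger_gap: 0.0683
[ 0.5684299  -0.17468762  0.04685624]
```

View pics/w2.png

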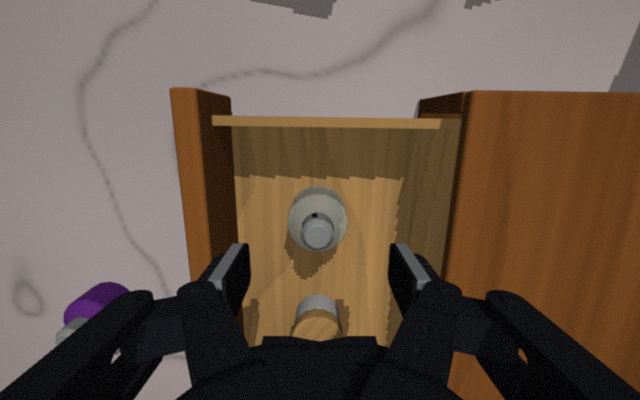

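```bash
python3 - <<'E'
from h import *
print(px('wrist',318,233,z=.068),px('wrist',318,233), px('wrist',317.5,219,z=.035))
E
```

```text
[ 0.56963195 -0.19033435  0.068     ] [ 0.56960837 -0.1901738   0.06841087] [ 0.56944364 -0.19244129  0.035     ]
```

```bash
python3 -m crank '0.2 0.5 -3 -20 0; 0.2 0 0 -20 0; 0.2 0 0 -20 0; 0.2 0 0 -15 0; 0.2 0 0 -10 0; 0.2 0 0 0 0; 0.2 0 0 0 0' && python3 -m crank '0.45 0 0 0 0; 0.45 0 0 0 0; 0.45 0 0 0 0; 0.6 0 0 0 0; 0.6 0 0 0 0; 0.6 0 0 0 0; 0.7 0 0 0 0; 0.7 0 0 0 0; 0.7 0 0 0 0' 30
```

```text
time_s: 3.45
tool_pos: [0.5707, -0.1926, 0.0174]
tool_rot: [[0.988, 0.156, 0.001], [0.156, -0.988, -0.0], [0.001, 0.001, -1.0]]
force: [0.3, -0.3, 0.5]
finger_gap: 0.068
time_s: 4.2
tool_pos: [0.5708, -0.1929, 0.0176]
tool_rot: [[0.988, 0.155, 0.002], [0.155, -0.988, -0.001], [0.002, 0.001, -1.0]]
force: [-1.7, 0.8, 5.7]
finger_gap: 0.0422
```

```bash
python3 -m crank '0.8 0 0 0 0; 0.8 0 0 0 0; 0.8 0 0 5 0; 0.8 0 0 5 0; 0.8 0 0 5 0; 0.8 0 0 10 0; 0.8 0 0 0 0; 0.8 0 0 0 0' && python3 - <<'E'
from h import *
im,d=cam('wrist'); save('pics/w3.png',im)
E
```

```text
time_s: 4.87
tool_pos: [0.5706, -0.1929, 0.0423]
tool_rot: [[0.988, 0.155, 0.002], [0.155, -0.988, -0.001], [0.001, 0.001, -1.0]]
force: [0.2, 0.2, -1.4]
finger_gap: 0.0421
```

View pics/w3.png

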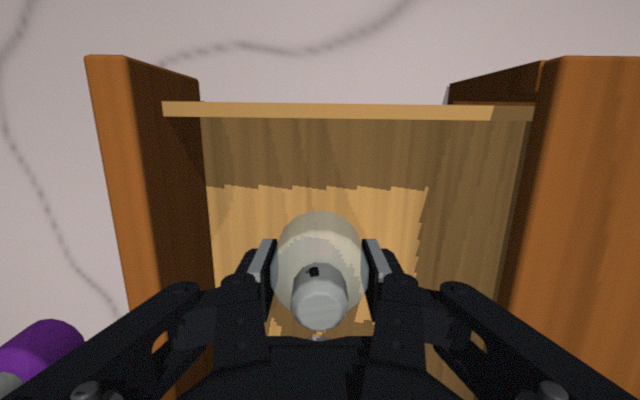

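```bash
python3 - <<'E'
from h import *
import numpy as np
crop('wrist',250,190,390,350,5,'pics/w3c.png')
for p in [(320,302),(312,302),(328,302),(320,292),(320,312)]: print(p,px('wrist',*p))
E
```

```text
(320, 302) [ 0.571133   -0.18820432  0.09241684]
(312, 302) [ 0.56820733 -0.18755158  0.09403622]
(328, 302) [ 0.57390765 -0.18767067  0.09256066]
(320, 292) [ 0.57049642 -0.18419478  0.09249515]
(320, 312) [ 0.57169777 -0.1917835   0.09306723]
```

View pics/w3c.png

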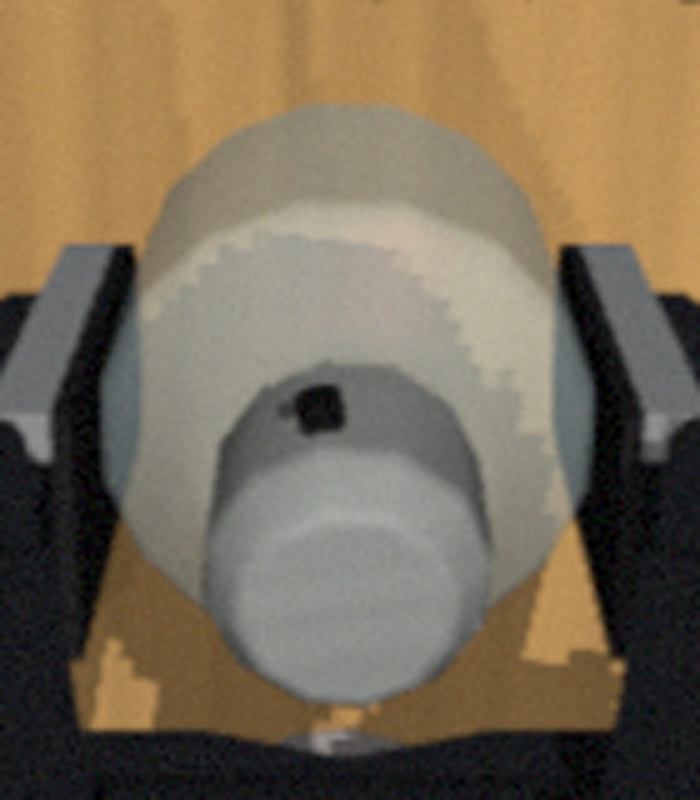

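```bash
python3 -m crank '0.8 0 0 15 0; 0.8 0 0 25 0; 0.8 0 0 30 0; 0.8 0 0 30 0; 0.8 0 10 0 0; 0.8 0 20 0 0; 0.8 0 30 0 0; 0.8 0 30 0 0; 0.8 0 30 0 0; 0.8 0 30 0 0' && python3 -m crank '0.8 0 30 0 0; 0.8 0 30 0 0; 0.8 0 30 0 0; 0.8 0 30 0 0; 0.8 0 30 0 0; 0.8 0 30 0 0; 0.8 0 30 0 0; 0.8 -3 25 0 0; 0.8 0 15 0 0; 0.8 0 10 0 0' && python3 -m crank '0.8 0 0 0 0; 0.8 0 0 0 0; 0.8 0 0 0 0' && python3 - <<'E'
from h import *
for n in('wrist','top'):
    im,d=cam(n); save('pics/%s4.png'%n,im)
E
```

```text
time_s: 5.75
tool_pos: [0.5695, -0.0413, 0.1406]
tool_rot: [[0.988, 0.155, -0.001], [0.155, -0.988, 0.0], [-0.001, -0.0, -1.0]]
force: [0.8, 0.6, -2.5]
finger_gap: 0.0421
time_s: 6.58
tool_pos: [0.5665, 0.219, 0.1405]
tool_rot: [[0.988, 0.157, -0.001], [0.157, -0.988, -0.0], [-0.001, 0.0, -1.0]]
force: [1.0, -0.1, -1.7]
finger_gap: 0.0424
time_s: 6.83
tool_pos: [0.5671, 0.2162, 0.1412]
tool_rot: [[0.988, 0.154, -0.0], [0.154, -0.988, -0.001], [-0.0, 0.001, -1.0]]
force: [-1.5, 0.5, -1.6]
finger_gap: 0.0422
```

View pics/wrist4.png

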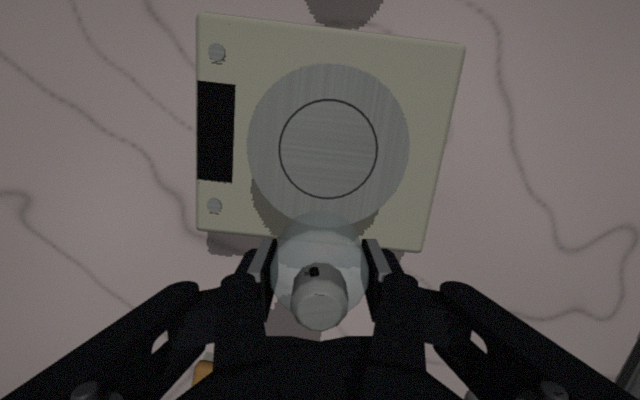

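The wrist view shows the atomiser still held, with its cap at (320,311). The engraved ring's centre is at about (328.5,149).

```bash
python3 - <<'E'
from h import *
im=L('wrist')['im'];crop('wrist',240,50,420,240,4,'pics/w4c.png')
print(px('wrist',328.5,149,z=.08),px('wrist',328,144,z=.08),px('wrist',328,149),'cap',px('wrist',319.6,311))
E
```

```text
[0.56710443 0.26361276 0.08      ] [0.56623367 0.26682945 0.08      ] [0.56673218 0.26364668 0.08090261] cap [0.56817291 0.2170765  0.19114082]
```

View pics/w4c.png

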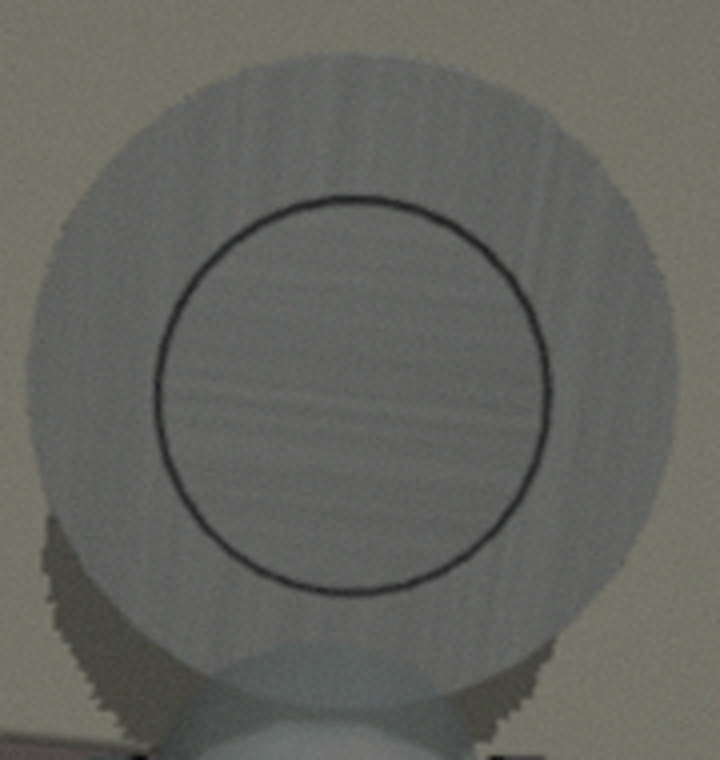

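```bash
python3 -m crank '0.8 -1 15 0 0; 0.8 0 15 0 0; 0.8 0 10 -5 0; 0.8 0 5.5 -10 0; 0.8 0 0 -15 0; 0.8 0 0 -10 0; 0.8 0 0 -5 0; 0.8 0 0 -3 0; 0.8 0 0 0 0; 0.8 0 0 0 0' && python3 - <<'E'
from h import *
for n in('wrist','top'):
    im,d=cam(n); save('pics/%s5.png'%n,im)
crop('wrist',200,130,440,350,3,'pics/w5c.png')
print(telemetry.state()['force'])
E
```

```text
time_s: 7.77
tool_pos: [0.5662, 0.2627, 0.0935]
tool_rot: [[0.988, 0.155, 0.0], [0.155, -0.988, 0.0], [0.0, -0.0, -1.0]]
force: [-0.3, -0.6, -2.2]
finger_gap: 0.0422
[-0.4212809  -0.92673163 -0.69942253]
```

View pics/w5c.png

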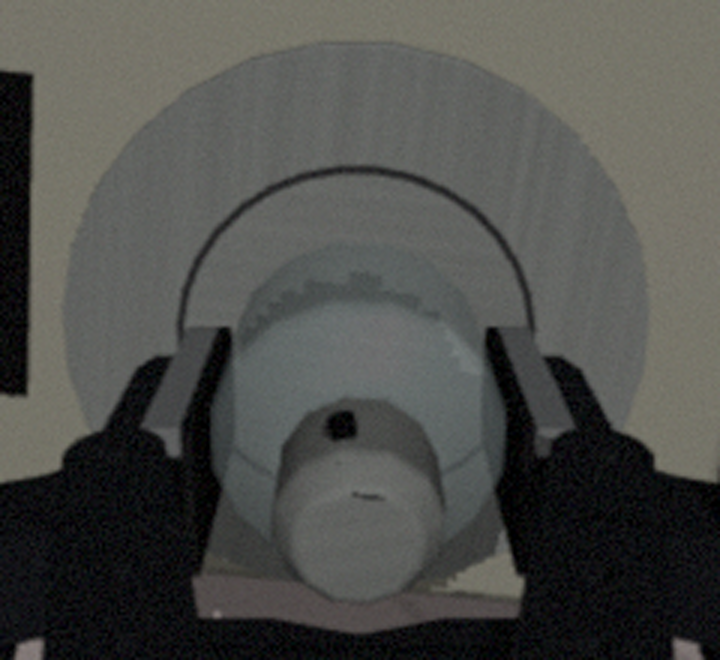

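```bash
python3 - <<'E'
from h import *
c=lambda a,b:(200+(a+.5)/3-.5,130+(b+.5)/3-.5)
f=L('wrist');print(f['T'][:3,3])
d=np.array([-.155,.988])
t=px('wrist',*c(355,168),z=.0803)[:2];print('ring ctr',t-d*.033)
t=px('wrist',*c(355,42),z=.0803)[:2];print('pan ctr',t-d*.055)
for a,b,nm in[(182,330,'L'),(532,330,'R')]: print(nm,px('wrist',*c(a,b),z=.0803))
t=px('wrist',*c(362,243),z=.0895)[:2];print('atom ctr from bottom edge',t-d*.022)
print('cap',px('wrist',*c(357,545)), px('wrist',*c(357,545),z=.1435))
E
```

```text
[0.55657837 0.32944771 0.23662771]
ring ctr [0.56665413 0.26220324]
pan ctr [0.56666186 0.2622098 ]
L [0.53446076 0.25926414 0.0803    ]
R [0.59891038 0.26940197 0.0803    ]
atom ctr from bottom edge [0.56786274 0.26235261]
cap [0.56672372 0.26440836 0.14493304] [0.56688227 0.2633919  0.1435    ]
```

```bash
python3 -m crank '0.8 0 0 -3 0; 0.8 0 0 -3 0; 0.8 0 0 -2 0; 0.8 0 0 0 0; 0.8 0 0 0 0'; python3 -m crank '0.8 0 0 -1 0; 0.8 0 0 -1 0; 0.8 0 0 -1 0; 0.8 0 0 0 0; 0.8 0 0 0 0'
```

```text
time_s: 8.28
tool_pos: [0.5659, 0.2627, 0.085]
tool_rot: [[0.988, 0.155, -0.0], [0.155, -0.988, -0.0], [-0.0, 0.0, -1.0]]
force: [-0.3, -0.6, -1.9]
finger_gap: 0.0423
time_s: 8.7
tool_pos: [0.5661, 0.2629, 0.0823]
tool_rot: [[0.988, 0.155, 0.0], [0.155, -0.988, 0.0], [0.0, -0.0, -1.0]]
force: [-0.9, -0.3, -1.9]
finger_gap: 0.042
```

```bash
python3 -m crank '0.8 0 0 -1 0; 0.8 0 0 -1 0; 0.8 0 0 0 0; 0.8 0 0 0 0; 0.8 0 0 0 0'; python3 - <<'E'
from h import *
im,d=cam('wrist'); save('pics/w6.png',im);crop('wrist',200,130,440,350,3,'pics/w6c.png')
c=lambda a,b:(200+(a+.5)/3-.5,130+(b+.5)/3-.5)
f=L('wrist');
for a,b in[(120,250),(355,120),(600,250),(450,220),(260,200)]:print('pan z',px('wrist',*c(a,b))[2])
print('cap',px('wrist',*c(357,545)))
E
```

```text
time_s: 9.12
tool_pos: [0.5661, 0.2629, 0.0804]
tool_rot: [[0.988, 0.155, 0.0], [0.155, -0.988, 0.0], [0.0, -0.0, -1.0]]
force: [-0.2, -0.1, 0.1]
finger_gap: 0.0426
pan z 0.07727422295644928
pan z 0.0760090209403673
pan z 0.07651470975039051
pan z 0.07740113865728918
pan z 0.07722311919496691
cap [0.56676153 0.26378171 0.1306582 ]
```

View pics/w6c.png

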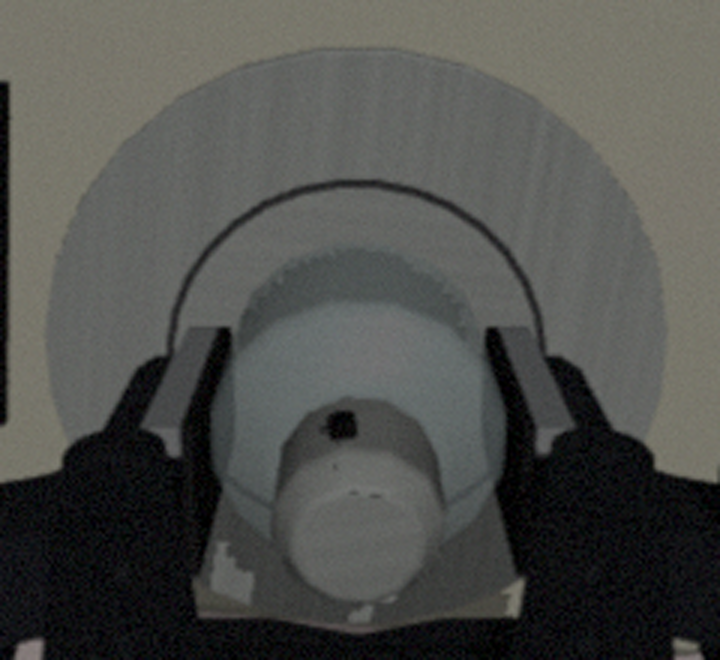

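```bash
python3 -m crank '0.8 0 0 -1 0; 0.8 0 0 0 0; 0.52 0 0 0 0; 0.50 0 0 0 0; 0.48 0 0 0 0; 0.46 0 0 0 0; 0.42 0 0 0 0; 0.36 0 0 0 0; 0.3 0 0 0 0; 0.3 0 0 0 0' 20; python3 - <<'E'
from h import *
im,d=cam('wrist'); save('pics/w7.png',im);crop('wrist',200,130,440,350,3,'pics/w7c.png')
c=lambda a,b:(200+(a+.5)/3-.5,130+(b+.5)/3-.5)
for a,b in[(120,250),(355,120),(600,250),(450,220),(260,200)]:print('pan z',px('wrist',*c(a,b))[2])
print('cap',px('wrist',*c(357,545)))
E
```

```text
time_s: 10.0
tool_pos: [0.566, 0.2628, 0.0793]
tool_rot: [[0.988, 0.155, -0.0], [0.155, -0.988, 0.0], [-0.0, -0.0, -1.0]]
force: [-0.3, 0.3, -0.5]
finger_gap: 0.0598
pan z 0.07530396815976617
pan z 0.0750936910076068
pan z 0.07458135597749002
pan z 0.07531395430599178
pan z 0.07595717263701124
cap [0.56675053 0.26342733 0.12914115]
```

View pics/w7c.png

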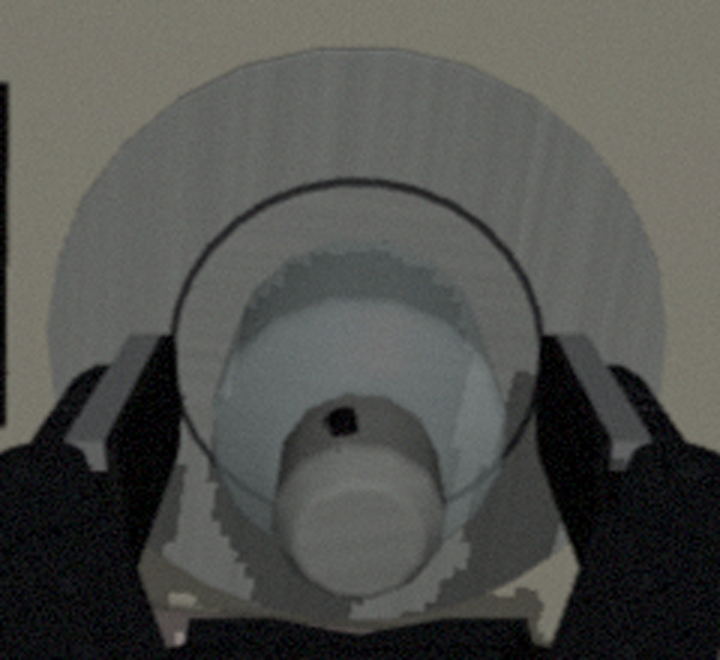

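The atomiser stands released inside the ring, with its cap at crop (358,540), and the pan has sunk about 5 mm. Next I'll go straight up.

```bash
python3 -m crank '0.15 0 0 0 0; 0.15 0 0 0 0; 0.15 0 0 5 0; 0.15 0 0 15 0; 0.15 0 0 25 0; 0.15 0 0 30 0; 0.15 0 0 30 0; 0.15 0 0 30 0; 0.15 0 0 0 0'; python3 - <<'E'
from h import *
im,d=cam('wrist'); save('pics/w8.png',im)
cam('top');crop('top',180,165,260,255,6,'pics/t8c.png')
E
```

```text
time_s: 10.8
tool_pos: [0.568, 0.2637, 0.2217]
tool_rot: [[0.988, 0.155, 0.009], [0.155, -0.988, 0.004], [0.009, -0.003, -1.0]]
force: [1.1, 1.0, 0.5]
finger_gap: 0.0725
```

View pics/w8.png

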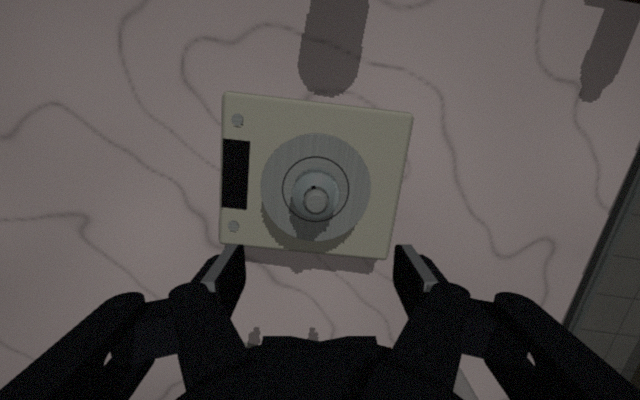

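View pics/t8c.png

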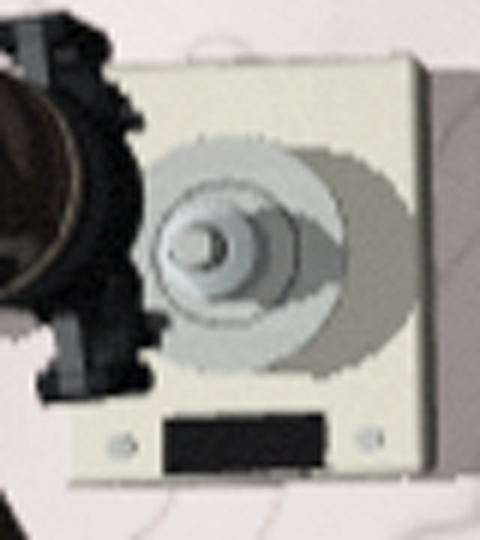

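```bash
python3 -m crank '1 -11 -36 0 0; 1 -11 -36 0 0; 1 -11 -36 0 0; 1 -11 -36 0 0; 1 -11 -36 0 0; 1 -11 -36 0 0; 1 -11 -36 0 0; 1 -11 -36 0 0; 1 -11 -36 0 0; 1 -11 -36 0 0' && python3 -m crank '1 -11 -36 0 0; 1 -11 -36 0 0; 1 -11 -36 0 0; 1 -6 -36 0 0; 1 0 0 0 0; 1 0 0 0 0; 1 0 0 0 0' && python3 - <<'E'
from h import *
im,d=cam('wrist'); save('pics/w9.png',im)
E
```

```text
time_s: 11.73
tool_pos: [0.4544, -0.0985, 0.2131]
tool_rot: [[0.988, 0.156, -0.002], [0.156, -0.988, 0.0], [-0.002, -0.001, -1.0]]
force: [1.8, -0.4, 0.9]
finger_gap: -0.0
time_s: 12.32
tool_pos: [0.4164, -0.2409, 0.2133]
tool_rot: [[0.988, 0.154, -0.002], [0.154, -0.988, 0.001], [-0.001, -0.002, -1.0]]
force: [0.6, -0.9, 0.0]
finger_gap: 0.0006
```

View pics/w9.png

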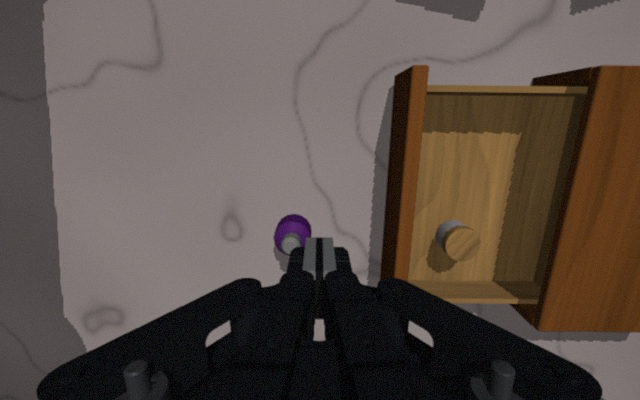

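```bash
python3 - <<'E'
from h import *
print(telemetry.state()['joints'])
print('purple',px('wrist',291,242),px('wrist',293,235,z=.03))
E
```

```text
[-5.23417799e-01  4.47672173e-02 -1.67406183e-01  1.36021799e+00
  3.04382207e-04  8.90919524e-01]
purple [ 0.39682751 -0.30740352  0.05354471] [ 0.39718037 -0.30868679  0.03      ]
```

```bash
python3 -m crank '1 0 0 0 -0.12; 1 0 0 0 -0.12; 1 0 0 0 -0.12; 1 0 0 0 -0.12; 1 0 0 0 -0.12; 1 0 0 0 -0.12; 1 0 0 0 -0.12; 1 0 0 0 -0.12; 1 0 0 0 -0.12; 1 0 0 0 -0.12' && python3 -m crank '1 4 0 -10 -0.12; 1 10 0 -20 -0.12; 1 10 0 -30 -0.12; 1 0 0 -40 0; 1 0 0 -40 0; 1 0 0 -25 0; 1 0 0 -10 0; 1 0 0 0 0' && python3 - <<'E'
from h import *
im,d=cam('wrist'); save('pics/w10.png',im)
E
```

```text
time_s: 13.2
tool_pos: [0.4174, -0.2395, 0.2141]
tool_rot: [[0.5, -0.866, -0.0], [-0.866, -0.5, 0.0], [-0.0, 0.0, -1.0]]
force: [-0.4, 0.4, 0.2]
finger_gap: -0.0002
time_s: 13.87
tool_pos: [0.4396, -0.2389, 0.0369]
tool_rot: [[0.168, -0.986, -0.004], [-0.986, -0.168, 0.003], [-0.003, 0.004, -1.0]]
force: [-0.3, 0.3, 0.4]
finger_gap: 0.0003
```

View pics/w10.png

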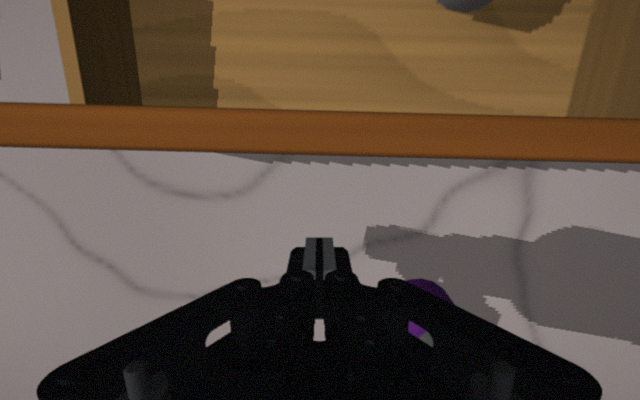

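```bash
python3 -m crank '1 15 2 0 0; 1 12 2 0 0; 1 8 1 0 0; 1 4 1 0 0; 1 3 0 0 0; 1 3 0.5 0 0; 1 4 0.6 0 0; 1 4 0.6 0 0; 1 5 0.8 0 0; 1 5 0.8 0 0' && python3 -m crank '1 5 0.8 0 0; 1 5 0.8 0 0; 1 5 0.8 0 0; 1 5 0.8 0 0; 1 5 0.8 0 0; 1 5 0.8 0 0; 1 5 0.8 0 0; 1 5 0.8 0 0; 1 5 0.8 0 0; 1 5 0.8 0 0'
```

```text
time_s: 14.75
tool_pos: [0.5043, -0.232, 0.0393]
tool_rot: [[0.166, -0.986, -0.0], [-0.986, -0.166, -0.0], [0.0, 0.0, -1.0]]
force: [-1.7, -1.0, 1.3]
finger_gap: 0.0003
time_s: 15.58
tool_pos: [0.5545, -0.2238, 0.0392]
tool_rot: [[0.166, -0.986, -0.0], [-0.986, -0.166, 0.0], [-0.0, 0.0, -1.0]]
force: [-1.7, -1.2, -0.4]
finger_gap: -0.0
```

Contact force is about 1.7 N, so the drawer is moving. I'll take a quick look before carrying on.

```bash
python3 - <<'E'
from h import *
im,d=cam('wrist'); save('pics/w11.png',im)
E
python3 -m crank '1 5 0.8 0 0; 1 5 0.8 0 0; 1 5 0.8 0 0; 1 5 0.8 0 0; 1 5 0.8 0 0; 1 5 0.8 0 0; 1 5 0.8 0 0; 1 5 0.8 0 0'
```

```text
time_s: 16.3
tool_pos: [0.5946, -0.2174, 0.0393]
tool_rot: [[0.166, -0.986, 0.0], [-0.986, -0.166, -0.0], [0.0, 0.0, -1.0]]
force: [-1.4, -1.7, 0.4]
finger_gap: 0.0002
```

View pics/w11.png

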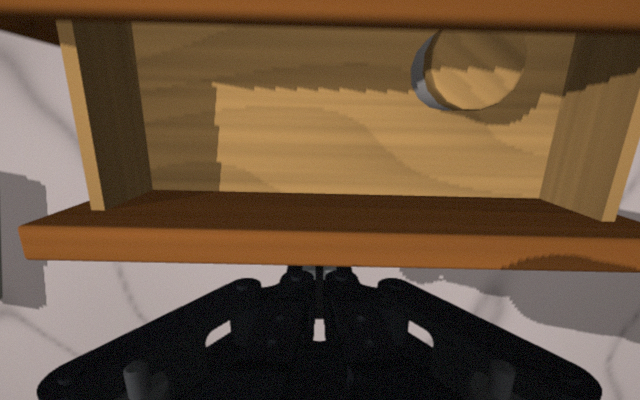

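```bash
python3 -m crank '1 4 0.6 0 0; 1 4 0.6 0 0; 1 4 0.6 0 0; 1 3 0.5 0 0'; python3 -m crank '1 3 0.5 0 0; 1 3 0.5 0 0; 1 0 0 0 0'
```

```text
time_s: 16.63
tool_pos: [0.6085, -0.2153, 0.0392]
tool_rot: [[0.166, -0.986, -0.002], [-0.986, -0.166, -0.001], [0.0, 0.002, -1.0]]
force: [-11.3, -2.6, 7.6]
finger_gap: 0.0002
time_s: 16.88
tool_pos: [0.6153, -0.214, 0.0393]
tool_rot: [[0.166, -0.986, 0.0], [-0.986, -0.166, 0.001], [-0.0, -0.0, -1.0]]
force: [0.0, 0.4, -0.9]
finger_gap: -0.0
```

```bash
python3 -m crank '1 -15 -2 0 0; 1 -30 -5 0 0; 1 -30 -5 10 0; 1 0 0 40 0; 1 0 0 40 0; 1 -20 0 40 0; 1 0 0 0 0; 1 0 0 0 0'; python3 - <<'E'
from h import *
for n in('top','wrist','scene'):
    im,d=cam(n); save('pics/%s12.png'%n,im)
crop('top',180,90,460,280,2.8 and 2,'pics/t12c.png')
crop('top',320,90,460,250,5,'pics/t12d.png')
E
```

```text
time_s: 17.55
tool_pos: [0.5228, -0.2266, 0.1699]
tool_rot: [[0.166, -0.986, 0.006], [-0.986, -0.166, -0.002], [0.003, -0.006, -1.0]]
force: [0.4, -0.1, -0.8]
finger_gap: 0.0002
```

View pics/wrist12.png

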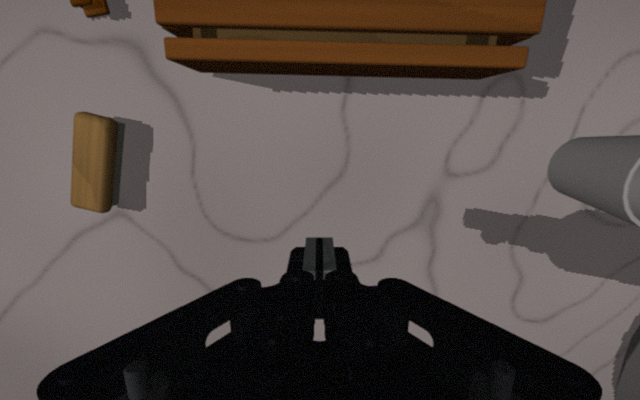

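View pics/t12d.png

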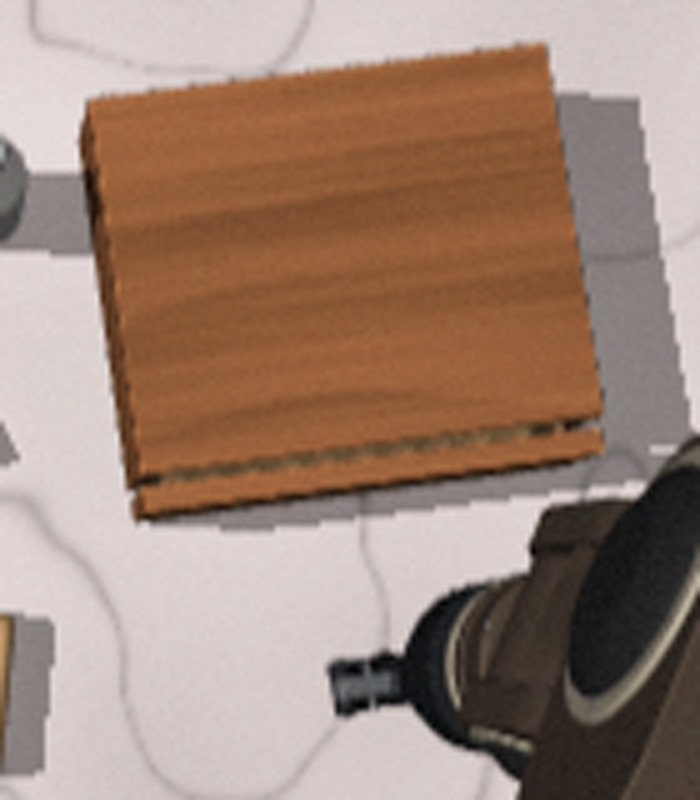

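View pics/scene12.png

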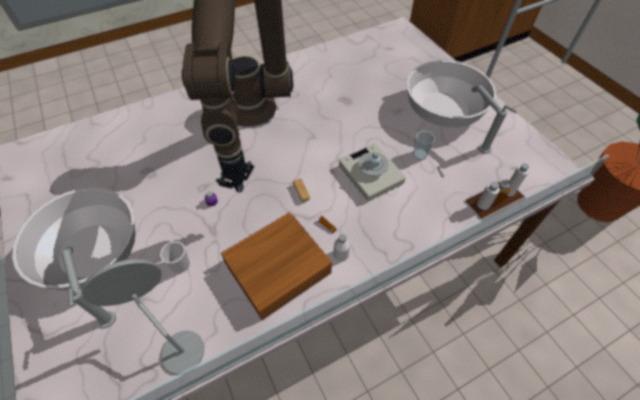

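The gap at crop rows 430–480 shows the drawer is still about 1 cm short of home, so I'll go back and push on until it stops.

```bash
python3 -m crank '1 0 0 -35 0; 1 0 0 -40 0; 1 0 0 -35 0; 1 0 0 -18 0; 1 25 3 0 0; 1 25 3 0 0; 1 20 3 0 0; 1 10 2 0 0; 1 4 0.6 0 0; 1 4 0.6 0 0' ; python3 -m crank '1 4 0.6 0 0; 1 4 0.6 0 0; 1 3 0.5 0 0; 1 2 0.3 0 0'
```

```text
time_s: 18.53
tool_pos: [0.6088, -0.2135, 0.0372]
tool_rot: [[0.167, -0.986, -0.003], [-0.986, -0.167, 0.001], [-0.001, 0.002, -1.0]]
force: [-0.7, -0.4, 0.7]
finger_gap: -0.0001
time_s: 18.87
tool_pos: [0.6219, -0.212, 0.0385]
tool_rot: [[0.166, -0.986, -0.001], [-0.986, -0.166, 0.0], [-0.0, 0.001, -1.0]]
force: [-1.3, -0.3, -1.0]
finger_gap: 0.0002
```

```bash
python3 -m crank '1 3 0.5 0 0; 1 3 0.5 0 0'; python3 -m crank '1 2 0.3 0 0; 1 2 0.3 0 0'; python3 -m crank '1 2 0.3 0 0; 1 2 0.3 0 0'
```

```text
time_s: 19.03
tool_pos: [0.6219, -0.212, 0.0384]
tool_rot: [[0.164, -0.986, -0.012], [-0.986, -0.164, -0.003], [0.0, 0.012, -1.0]]
force: [-33.1, -4.6, 17.2]
finger_gap: 0.0003
time_s: 19.2
tool_pos: [0.6218, -0.212, 0.0384]
tool_rot: [[0.163, -0.986, -0.019], [-0.987, -0.163, -0.003], [0.0, 0.019, -1.0]]
force: [-43.9, -6.2, 23.1]
finger_gap: -0.0
time_s: 19.37
tool_pos: [0.6217, -0.212, 0.0384]
tool_rot: [[0.161, -0.987, -0.026], [-0.987, -0.161, -0.004], [0.0, 0.027, -1.0]]
force: [-58.0, -6.5, 30.0]
finger_gap: 0.0003
```

The drawer is against a hard stop at TCP x 0.622, as predicted for fully home. I'll back off and check.

```bash
python3 -m crank '1 -5 -0.8 0 0; 1 -10 -1.5 0 0; 1 -20 -3 0 0; 1 -30 -5 0 0; 1 -30 -5 10 0; 1 0 0 40 0; 1 0 0 40 0; 1 -20 0 40 0; 1 0 0 0 0; 1 0 0 0 0'; python3 - <<'E'
from h import *
for n in('top','wrist'):
    im,d=cam(n); save('pics/%s13.png'%n,im)
crop('top',320,90,460,250,5,'pics/t13d.png')
crop('top',180,165,260,255,6,'pics/t13c.png')
E
```

```text
time_s: 20.2
tool_pos: [0.5239, -0.2259, 0.1695]
tool_rot: [[0.165, -0.986, 0.007], [-0.986, -0.165, -0.003], [0.004, -0.006, -1.0]]
force: [-0.6, 1.3, 0.2]
finger_gap: -0.0003
```

View pics/wrist13.png

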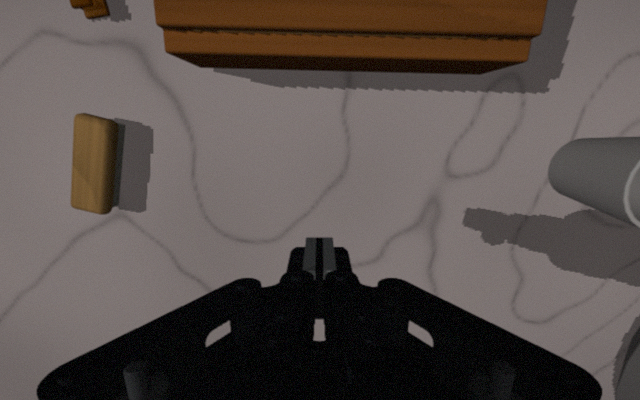

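View pics/t13d.png

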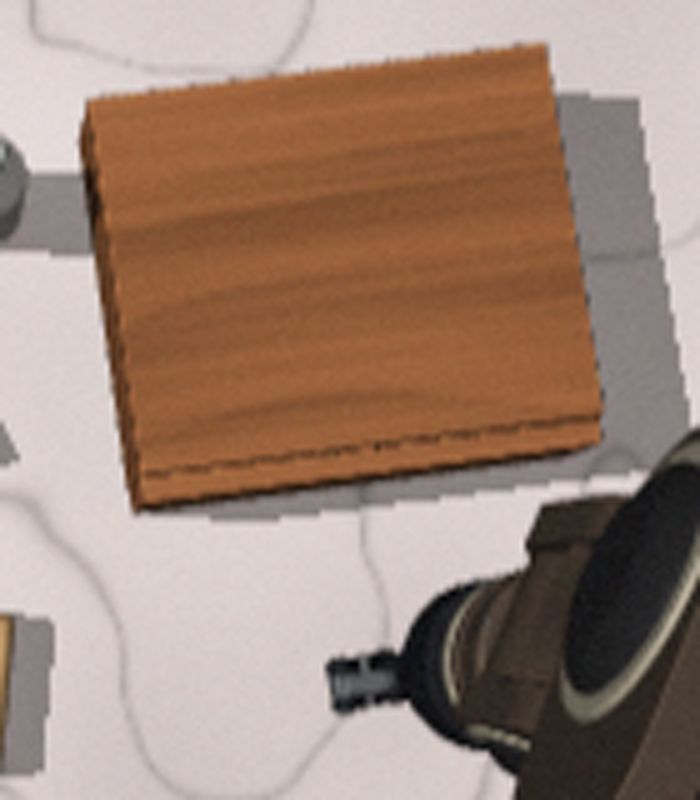

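View pics/t13c.png

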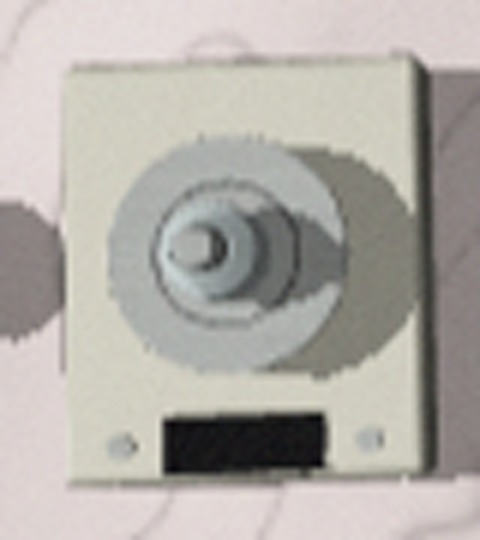

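```bash
python3 - <<'E'
from h import *
c2=lambda a,b:(180+(a+.5)/6-.5,165+(b+.5)/6-.5)
print('cap',px('top',*c2(194,246),z=.129),'ring',px('top',*c2(226,254),z=.0755),'shoulder',px('top',*c2(209,249),z=.106))
print(telemetry.state()['qvel'])
E
```

```text
cap [0.5661717  0.26326318 0.129     ] ring [0.56600169 0.26197317 0.0755    ] shoulder [0.56634423 0.26234713 0.106     ]
[ 2.61401911e-03  2.60066917e-02 -1.95618732e-02  2.62014446e-03
 -1.65885594e-03 -5.77672307e-07]
```

The atomiser is upright and within about 1.5 mm of the ring's centre. The drawer is flush and nothing is being touched.

```bash
python3 -m crank '1 0 0 0 0; 1 0 0 0 0; 1 0 0 0 0'; python3 -c "
from workcell import workorder; print(workorder.hand_in())"
```

```text
time_s: 20.55
tool_pos: [0.5224, -0.2248, 0.1644]
tool_rot: [[0.166, -0.986, -0.002], [-0.986, -0.166, 0.001], [-0.001, 0.002, -1.0]]
force: [1.3, -0.2, -0.3]
finger_gap: -0.0001
the job is handed in; nothing more can be done
None
```

The atomiser stands on the scale's pan and the drawer is shut. I handed the job in at about 20.6 s; no verdict was reported.

- **Placing:** I gripped the atomiser by its body, lowered it until the pan had sunk about 4 mm, then released it. The last top view shows it upright, about 1.5 mm from the ring's centre. The wrist depth reading just after release put the pan about 5 mm down.
- **Drawer:** My first push stopped about 1 cm short although the force had dropped to zero, and the picture showed the gap. A second push ran it to its hard stop, and the last pictures show the front flush with the cabinet.
- **Force on the drawer:** I pressed longer than needed against that stop. The wrist read about 58 N along the push (about 66 N in all), through the fingertips. That is below the 120 N wrist limit, but above the 40 N allowed for the arm or gripper body, which were not touching anything as far as I could tell.
- **Jar:** It was upright when last seen, with the drawer about half shut. I could not see it after the drawer closed.
- **Other things:** The bystanders and the purple look-alike were not touched, as far as the pictures show. I did not re-measure their positions at the end.

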